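# Open the child-resistant jar of wood finish

## Task

Take the red child-resistant cap off the jar of wood finish: press it down firmly and keep pressing while you turn it anticlockwise until you feel it come up against its stop, then lift it off; more than 35 N of pressing or wrenching cracks the glass neck. Set it down gently, without dropping it, the right way up in the steel tray, let go, and leave everything else on the bench alone.

Things in the scene. Friction and masses are not known exactly. Their poses are not given: they have to be found in the camera images.
- cap_grip (a point): Child-resistant cap, red outer shell: a fluted round hub 42 mm across, 28 tall, on a skirt 66 across, 30.5 tall, so a ledge 12 mm wide runs round the hub's foot. Point on the axis half-way up the hub, 14 mm below the flat top; on the locked jar about 150 mm above the bench. z up. The shell springs up when let go and, unpressed, spins round the core without turning it.
- cap_ledge (a point): Centre of that ledge's level (on the axis, 14 mm below the hub's middle); fingertips may press on the ledge. About 7.5 N pushes the shell down 3.5 mm to engage round clutch teeth inside; pressed less, they ride over one another. The first 0 to 0.5 rad may be lost until teeth drop in (the press force dips then: press on). 12 to 16 N down throughout the turn is right. Cap 60 to 110 g.
- cap_core (a point): White core inside the cap, with three lugs hooked under ledges of the jar's neck. Point on the axis 28 mm above the core's underside, on which the cap stands when off the jar (hub's middle then 48 mm above that floor). x turns only as the core turns: anticlockwise from above, 1.0 to 1.4 rad from start to a dead stop; there, and in the last 0.3 rad before, the cap lifts straight up.
- jar_rim (a point): Centre of the glass rim of the jar's neck, on its axis, 114 mm above the bench. Pressed, the core first sinks (about 5 N, a soft spring) on to a firm seal, 2 to 7 mm down: how far differs from jar to jar, is not measured and must be felt; then the shell's 3.5 mm follow. Sideways play 1.5 mm. Press and turning load together, more than 35 N on the neck cracks it: do not wrench on past the dead stop.
- jar: Amber glass jar of wood finish, 90 mm across, 114 mm tall to its rim, fixed in a 120 x 120 mm plywood nest (walls up to 46 mm high) screwed to the bench. Origin on the bench under the neck's axis, z up. It cannot move.
- tray: Shallow open steel tray fixed to the bench, outside 170 x 140 mm (its x and y), walls 5 mm thick and 18 mm high. Origin at the centre of its underside; its inner floor is 5 mm above the origin.
- marker: Bystander: white and blue marker pen lying on the bench, 110 x 16 x 16, origin under its middle (mm).
- glue: Bystander: white bottle with an orange top, 54 wide, 150 tall, origin under its middle (mm).
- cup: Bystander: open steel screw cup, 76 wide, 50 tall, origin under its middle (mm).
- offcut: Bystander: pale wood block 120 x 40 x 32, origin under its middle (mm).
- tin: Bystander: green tin, 70 wide, 90 tall, origin under its middle (mm).
- driver: Bystander: screwdriver lying flat, origin under its middle.
- brush: Bystander: brush lying flat, origin under its middle.
Mind the look-alikes: they are no part of the job. There is more than one size of the part that bears cap_grip; the job needs the smallest.

How it is judged:
By the outcome, as a careful person would: the job done as asked, in the order asked, and still so for the second after the job is handed in, with the robot touching nothing.
It also fails if it takes over 70 s, if anything falls off the work surface, if the arm or the gripper's body presses on something with over 40 N, if the wrist force passes 120 N, or if a joint passes its speed limit or range.

## Robot

A 6-joint arm with a two-finger parallel gripper is mounted at the origin on the work surface. World frame = base frame: x ahead of the robot, y to its left, z up, the work surface at z = 0. Lengths are in m, angles in degrees, forces in N, time in s.
With the tool pointing down it reaches from about 0.325 to 0.85 m from the base axis. Payload 15.5 kg.
Tool frame: the origin (TCP) lies midway between the tips of the shut fingers; the grasp point (between the pads) lies 19 mm behind it; y points along the fingers, x is the direction in which the jaws open and shut, and the axes are right-handed (so a half turn about y gives the same grasp; the last joint's range is limited). The gripper opens to 91 mm and grips with 3 to 60 N. Pads are 32 mm wide; open, the fingers measure 118 mm over their backs; the gripper's body (76 mm by 178 mm) begins 60 mm behind the grasp point.
Start: joints at [-80.587, 28.281, 77.091, -0, 74.628, -5.472], TCP at [0.161, -0.604, 0.214] pointing down, gripper open.
Joint ranges: [-166.48, 166.48], [-47.26, 123.95], [12.59, 153.08], [-70.14, 250.14], [6.76, 159.57], [-176.63, 176.63]. Speed limits (degrees/s): [108.29, 108.29, 147.25, 172.46, 172.46, 172.46].

## Interface

Orientations are given as a 3x3 rotation matrix whose columns are the frame's x, y, z axes.
In Python, from bench import ctrl gives the robot as it stands. The module is installed in compiled form; this text tells all that it offers. Calls block until the motion is done:
- ctrl.goto(position, orientation): joint-space move of the TCP to a pose.
- ctrl.move_l(position, vel=0.15, ori=None, contact_N=None): straight line of the TCP; ori=None keeps the orientation; vel is the mean speed in m/s. With contact_N (N) it stops when the force on the tool has changed by that much, and returns True; else False.
- ctrl.movej(angles): joint-space move.
- ctrl.command_gripper(opening): opening from 0.0 (shut) to 1.0 (fully open); the grip force is fixed at half the most; returns when the fingers have stopped.
- ctrl.sleep(seconds).
- ctrl.ik(position, orientation): joint angles nearest the present ones, or None.
- ctrl.read_camera(name): name is "scene" or "top" or "wrist"; returns the picture (420x560x3 uint8, blue, green, red); there is no depth.
- ctrl.camera_params(name): a dict with "fx", "fy", "cx", "cy" (pixels), "pose" (4x4, takes a point from camera to world coordinates); the wrist camera has in their place "T_tool_cam" (4x4, takes a point from camera to tool coordinates, whose origin is the TCP and whose axes are the tool frame's). Camera axes: x right, y up, looking along -z (the intrinsics and any distortion apply to the point x, -y, -z); pixel columns grow to the right and rows downward; lengths in m; the calibration is good to about 2 mm. A picture is of the moment at which its call begins: read the wrist's pose just before it. camera_params takes no time and is no camera call.
A pose or a line that the arm cannot do raises ctrl.MotionError and nothing moves.
- ctrl.sign_off(): hands the job in, once; it reports no verdict.
Readings, each from a call of its own:
- ctrl.current_t(): time.
- ctrl.current_q(): joint angles.
- ctrl.current_dq(): joint speeds.
- ctrl.current_effort(): joint torques, N m.
- ctrl.current_tool_pos(): TCP position.
- ctrl.current_eef_rot(): TCP orientation.
- ctrl.current_contact_force(): force on the tool from outside, world axes, zero at the start.
- ctrl.current_wrist_torque(): the same for the moment, N m.
- ctrl.current_grip_width(): opening from 0.0 (shut) to 1.0 (fully open).
Only numpy, scipy, OpenCV 4.12 (cv2) and the standard library are available. Lean on these libraries where they do the work, as an engineer would, in place of code of your own. Each camera call takes 0.05 s, during which the arm holds its last target. There are 200 camera calls.

## Working session

There is one attempt and no reset: what is moved stays moved. The work goes in short steps, each a Python script; the robot and the scene stay as the last script left them, time stands still between calls to the robot, and variables do not carry over. Pictures are saved under pics/ and viewed, about 8 in all and at most 12, crops included, and the job is handed in when it is done.

```bash
mkdir -p pics; ls
python3 - <<'E'
from bench import ctrl
import cv2,numpy as np
np.set_printoptions(precision=4,suppress=True)
for n in("scene","top"):
    cv2.imwrite(f"pics/{n}0.png",ctrl.read_camera(n)); print(n,ctrl.camera_params(n))
print(ctrl.camera_params("wrist"),ctrl.current_t(),ctrl.current_eef_rot(),ctrl.current_contact_force())
E
```

```text
pics
scene {'fx': 477.1612715802087, 'fy': 477.1612715802087, 'cx': 281.8530290342998, 'cy': 204.471744482997, 'pose': array([[-0.4077, -0.5047,  0.761 ,  1.5593],
       [ 0.9129, -0.2445,  0.3269,  0.4071],
       [ 0.0211,  0.8279,  0.5605,  0.8341],
       [ 0.    ,  0.    ,  0.    ,  1.    ]])}
top {'fx': 407.69348283684764, 'fy': 407.69348283684764, 'cx': 281.8858124261011, 'cy': 205.5267799993758, 'pose': array([[ 0.009 ,  0.9978, -0.0655,  0.5166],
       [-0.9999,  0.0094,  0.0063, -0.0083],
       [ 0.0069,  0.0655,  0.9978,  1.0187],
       [ 0.    ,  0.    ,  0.    ,  1.    ]])}
{'fx': 322.7743481330809, 'fy': 322.7743481330809, 'cx': 279.20970552888565, 'cy': 210.37709229117445, 'T_tool_cam': array([[ 1.    , -0.0007, -0.    ,  0.0016],
       [ 0.0002,  0.2557, -0.9668, -0.1693],
       [ 0.0007,  0.9668,  0.2557,  0.0721],
       [ 0.    ,  0.    ,  0.    ,  1.    ]])} 0.1 [[ 0.2568 -0.0002  0.9665]
 [-0.9665  0.0011  0.2568]
 [-0.0011 -1.      0.0001]] [-0.4793 -0.569  -0.2051]
```

View pics/scene0.png

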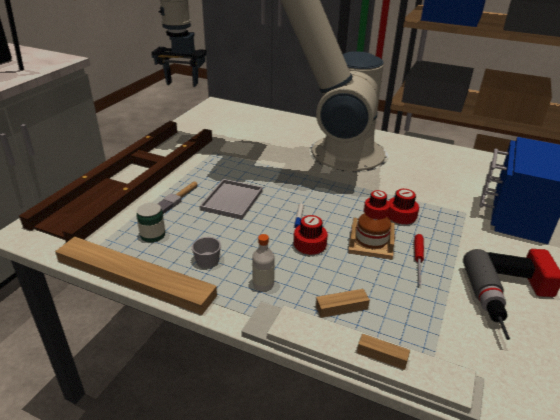

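View pics/top0.png

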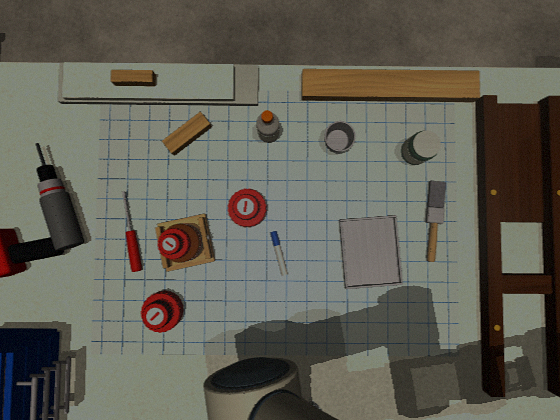

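Two overviews: the nest and the jar with its small red cap are at top (185,242), cap at about (175,243), and in the scene at (378,205). Look-alike red caps are at top (247,208) and (162,311). The tray is at top (370,252). The work area is free of tall objects except the glue.

```bash
cat > h.py <<'E'
import cv2,numpy as np
from bench import ctrl
np.set_printoptions(precision=4,suppress=True)
def pose(n):
    p=ctrl.camera_params(n)
    if n!="wrist": return p,p["pose"]
    T=np.eye(4);T[:3,:3]=ctrl.current_eef_rot();T[:3,3]=ctrl.current_tool_pos()
    return p,T@p["T_tool_cam"]
def ray(pp,u,v):
    p,T=pp
    return T[:3,3],T[:3,:3]@np.array([(u-p["cx"])/p["fx"],-(v-p["cy"])/p["fy"],-1])
def onz(pp,u,v,z):
    o,d=ray(pp,u,v); return o+d*(z-o[2])/d[2]
def cross(r1,r2):
    (o1,d1),(o2,d2)=r1,r2
    s=np.linalg.lstsq(np.c_[d1,-d2],o2-o1,rcond=None)[0]
    a,b=o1+s[0]*d1,o2+s[1]*d2
    return (a+b)/2,np.linalg.norm(a-b)
def red(im):
    h=cv2.cvtColor(im,cv2.COLOR_BGR2HSV)
    return (((h[...,0]<6)|(h[...,0]>172))&(h[...,1]>150)&(h[...,2]>60)).astype(np.uint8)*255
def rot(deg):  # tool down; jaw x axis at angle deg in world
    a=np.radians(deg);x=np.array([np.cos(a),np.sin(a),0]);y=np.array([0,0,-1.])
    return np.c_[x,y,np.cross(x,y)]
def white(im,u,v,r=14): # centroid of the label on a cap top
    g=im.astype(int);m=((g.min(2)>110)).astype(np.uint8)
    n,l,s,c=cv2.connectedComponentsWithStats(m)
    return [(c[i].round(1),s[i][4]) for i in range(1,n) if np.hypot(*(c[i]-[u,v]))<r and s[i][4]<2500]
E
python3 - <<'E'
from h import *
for n in("scene","top"):
    im=cv2.imread(f"pics/{n}0.png"); k,l,s,c=cv2.connectedComponentsWithStats(red(im))
    for i in range(1,k):
        if s[i][4]>80: print(n,c[i].round(1),s[i])
    for uv in ([(378,198),(404,197),(311,225)] if n=="scene" else [(172,243),(155,315),(246,206)]): print(uv,white(im,*uv))
t=pose("top"); im=cv2.imread("pics/top0.png")
for z in(.114,.15,.164): print(z,onz(t,172,243,z))
for uv in [(341,220),(394,215),(400,283),(347,288)]: print(onz(t,*uv,.018))
a=cv2.resize(im[180:350,130:290],None,fx=3.5,fy=3.5,interpolation=2)
b=cv2.resize(cv2.imread("pics/scene0.png")[170:290,280:440],None,fx=3.5,fy=3.5,interpolation=2)
cv2.imwrite("pics/c.png",cv2.resize(np.vstack([a,b]),None,fx=.58,fy=.58,interpolation=3))
E
```

```text
scene [382.3  27.5] [376   0  14  58 348]
scene [392.  211.7] [365 197  54  27 779]
scene [311.1 222.5] [301 215  21  14 110]
scene [310.1 241.9] [294 225  33  30 576]
scene [418.6 247. ] [415 234   9  27 205]
scene [546.6 271.9] [529 249  31  48 874]
(378, 198) []
(404, 197) [(array([405.5, 192.9]), np.int32(55))]
(311, 225) [(array([311.3, 220.4]), np.int32(77))]
top [246.8 207.7] [228 189  38  38 822]
top [173.3 243.4] [158 228  32  32 517]
top [132.7 251. ] [126 231  15  41 371]
top [  3.1 261.2] [  0 238  10  38 214]
top [161.1 311.8] [141 292  40  41 784]
(172, 243) [(array([168.4, 243.5]), np.int32(96))]
(155, 315) [(array([154.5, 315.8]), np.int32(176))]
(246, 206) [(array([244.8, 206.2]), np.int32(163))]
0.114 [0.4908 0.2278 0.114 ]
0.15 [0.4919 0.2184 0.15  ]
0.164 [0.4923 0.2147 0.164 ]
[ 0.548  -0.1601  0.018 ]
[ 0.5615 -0.2907  0.018 ]
[ 0.396  -0.3038  0.018 ]
[ 0.3829 -0.1746  0.018 ]
```

View pics/c.png

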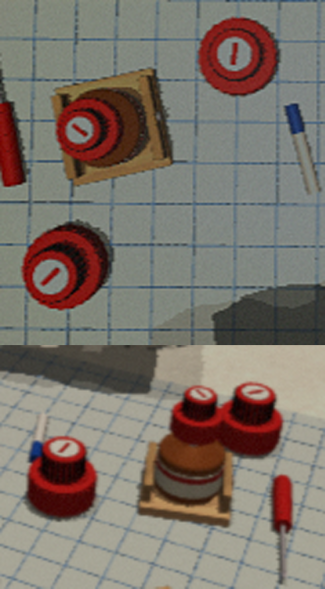

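The view confirms that the small cap sits on the amber jar in the plywood nest. The two larger caps stand apart on the bench. Next is a hover and a close look.

Run:
```python
from h import *
print(cross(ray(pose("top"),168.4,243.5),ray(pose("scene"),379,193.6)))
t=pose("top"); print(onz(t,168.4,243.5,.164), "ledge disc",onz(t,174,244,.136))
P=np.array([.494,.222,.26])
for y in range(-180,181,20):
    q=ctrl.ik(P,rot(y)); print(y, None if q is None else np.round(q,0))
```

```text
(array([0.4909, 0.2233, 0.1627]), np.float64(0.0015697494245498515))
[0.4912 0.2222 0.164 ] ledge disc [0.4894 0.2177 0.136 ]
-180 [  18.   19.   85.   -0.   76. -162.]
-160 None
-140 [ 18.  19.  85.  -0.  76. 158.]
-120 [ 18.  19.  85.  -0.  76. 138.]
-100 [ 18.  19.  85.  -0.  76. 118.]
-80 [18. 19. 85. -0. 76. 98.]
-60 [18. 19. 85.  0. 76. 78.]
-40 [18. 19. 85. -0. 76. 58.]
-20 [18. 19. 85. -0. 76. 38.]
0 [18. 19. 85. -0. 76. 18.]
20 [18. 19. 85. -0. 76. -2.]
40 [ 18.  19.  85.  -0.  76. -22.]
60 [ 18.  19.  85.   0.  76. -42.]
80 [ 18.  19.  85.  -0.  76. -62.]
100 [ 18.  19.  85.  -0.  76. -82.]
120 [  18.   19.   85.   -0.   76. -102.]
140 [  18.   19.   85.   -0.   76. -122.]
160 [  18.   19.   85.    0.   76. -142.]
180 [  18.   19.   85.   -0.   76. -162.]
```

Run:
```python
from h import *
ctrl.command_gripper(1.0)
ctrl.goto(np.array([.491,.222,.26]),rot(-60))
ctrl.sleep(.3)
print(ctrl.current_t(),ctrl.current_tool_pos(),ctrl.current_contact_force(),ctrl.current_q())
pp=pose("wrist");im=ctrl.read_camera("wrist");cv2.imwrite("pics/w1.png",im)
np.save("w1T.npy",pp[1])
p,T=pp
c=np.linalg.inv(T)@np.array([.491,.222,.164,1]);u=p["cx"]+p["fx"]*c[0]/-c[2];v=p["cy"]-p["fy"]*c[1]/-c[2]
print("expected",u,v); w=white(im,u,v,60); print(w)
for c,s in w: print(onz(pp,*c,.164))
# test timing of tiny moves
f=[]
for k in range(4):
    t=ctrl.current_t(); ctrl.move_l(ctrl.current_tool_pos()+[0,0,-.001],vel=.02,ori=rot(-60)); f.append(ctrl.current_t()-t)
t=ctrl.current_t(); ctrl.move_l(ctrl.current_tool_pos(),vel=.02,ori=rot(-56)); print(f,ctrl.current_t()-t,ctrl.current_contact_force())
```

```text
3.7333 [0.4911 0.2218 0.26  ] [-0.5041 -0.2021 -0.1105] [17.959  18.7742 85.4936 -0.0009 75.735  77.9755]
expected 277.065583645204 212.08655767943387
[(array([290.4, 205. ]), np.int32(60)), (array([278.1, 218.2]), np.int32(8)), (array([288.7, 218.1]), np.int32(13))]
[0.502  0.2153 0.164 ]
[0.4867 0.2185 0.164 ]
[0.4914 0.2107 0.164 ]
[0.24999999999999956, 0.25, 0.25, 0.25] 0.25 [ 1.215  -0.1537  1.0153]
```

View pics/w1.png

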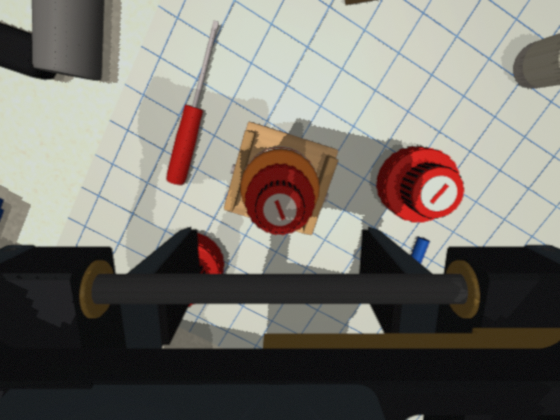

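The jar cap's label centre is at wrist pixel (280,209), 3 px from the predicted spot, and the jaws straddle it freely. Next: descend, grip and feel.

Run:
```python
from h import *
p=ctrl.camera_params("wrist")
w=onz((p,np.load("w1T.npy")),280,209,.164); print(w)
xy=(w[:2]+[.491,.2225])/2; print(xy)
R=rot(-60)
ctrl.move_l(np.array([*xy,.20]),vel=.1,ori=R); ctrl.sleep(.2)
f0=ctrl.current_contact_force(); 
hit=ctrl.move_l(np.array([*xy,.1385]),vel=.06,contact_N=4)
print(hit,ctrl.current_tool_pos(),ctrl.current_contact_force()-f0)
if not hit:
    ctrl.command_gripper(0.0); ctrl.sleep(.2)
    print(ctrl.current_grip_width()*91,ctrl.current_contact_force()-f0,ctrl.current_wrist_torque(),ctrl.current_tool_pos())
np.save("f0.npy",f0); np.save("xy.npy",xy); print(f0,ctrl.current_t())
```

```text
[0.4946 0.2212 0.164 ]
[0.4928 0.2218]
False [0.493  0.2219 0.1388] [-0.1989 -1.1883  0.1546]
41.09339991435643 [-0.6629 -0.773   1.2679] [ 0.0263  0.0323 -0.0116] [0.4928 0.2219 0.1385]
[ 0.2091  1.0732 -0.3838] 8.1333
```

```bash
cat >> h.py <<'E'
def F(n=4):
    a=[]
    for _ in range(n): ctrl.sleep(.02); a.append(np.r_[ctrl.current_contact_force(),ctrl.current_wrist_torque()])
    return np.mean(a,0)
E
python3 - <<'E'
from h import *
f0=np.load("f0.npy");xy=np.load("xy.npy");z=.1385;R=rot(-60)
for k in range(45):
    z-=.0006
    ctrl.move_l(np.array([*xy,z]),vel=.02,ori=R); f=F(); fz=f[2]-f0[2]
    print(f"{z:.4f} {ctrl.current_tool_pos()[2]:.4f}",(f[:3]-f0).round(1),f[5].round(3))
    if fz>13: break
np.save("z.npy",z); print(ctrl.current_t())
E
```

```text
0.1379 0.1380 [-1.1 -1.   4.2] -0.0
0.1373 0.1373 [-0.4 -1.2  4.1] 0.002
0.1367 0.1367 [-0.6 -1.   4. ] -0.008
0.1361 0.1361 [-0.7 -0.7  4.2] 0.008
0.1355 0.1355 [-0.5 -0.9  4.7] 0.001
0.1349 0.1349 [-0.4 -1.1  4. ] 0.018
0.1343 0.1343 [ 0.  -0.8  4.8] -0.003
0.1337 0.1337 [-1.1 -1.   5.2] 0.011
0.1331 0.1331 [-0.7 -0.9  4.9] 0.008
0.1325 0.1325 [-0.6 -0.9  5.4] -0.021
0.1319 0.1319 [-0.6 -0.3  6.1] -0.004
0.1313 0.1314 [-0.7 -0.7  6.3] -0.02
0.1307 0.1308 [-0.7 -0.8  6.9] -0.003
0.1301 0.1303 [-1.2 -0.8  8.9] -0.006
0.1295 0.1299 [-2.3 -1.2 13. ] 0.025
12.8833
```

```bash
cat > turn.py <<'E'
from h import *
import sys
y,ymax=float(sys.argv[1]),float(sys.argv[2])
f0=np.load("f0.npy");xy=np.load("xy.npy");z=float(np.load("z.npy"));f=F();tq=[]
while y<ymax:
    fz=f[2]-f0[2]; z-=np.clip((14-fz)/9000,-.0006,.0006); y+=3
    ctrl.move_l(np.array([*xy,z]),vel=.02,ori=rot(y)); f=F(3)
    R=ctrl.current_eef_rot(); ya=np.degrees(np.arctan2(R[1,0],R[0,0]))
    print(f"{y:.0f} {ya:.1f} {z:.4f} {ctrl.current_tool_pos()[2]:.4f}",(f[:3]-f0).round(1),f[5].round(3))
    tq.append(f[5]); fz=f[2]-f0[2]
    if fz>22 or np.hypot(*(f[:2]-f0[:2]))>12 or abs(f[5])>.45 or (len(tq)>5 and abs(f[5])>abs(np.median(tq[-6:-1]))+.15): print("STOP");break
np.save("z.npy",z);np.save("y.npy",y);print(ctrl.current_t())
E
python3 turn.py -60 -24
```

```text
-57 -57.0 0.1294 0.1299 [-2.4 -1.9 13.8] 0.015
-54 -54.0 0.1294 0.1299 [-1.6 -1.6 13.6] 0.053
-51 -51.0 0.1293 0.1298 [-1.6 -1.8 13.7] 0.066
-48 -48.0 0.1293 0.1299 [-1.2 -1.9 13.5] 0.067
-45 -45.0 0.1292 0.1298 [-1.1 -1.  14.2] 0.053
-42 -42.0 0.1292 0.1298 [-1.1 -1.4 13.7] 0.057
-39 -39.0 0.1292 0.1298 [-1.1 -1.5 14.1] 0.021
-36 -36.0 0.1292 0.1299 [-0.6 -1.7 13.6] 0.035
-33 -33.0 0.1292 0.1299 [ 0.1 -1.1 14.2] 0.047
-30 -30.0 0.1292 0.1299 [-0.3 -0.8 14.3] 0.015
-27 -27.0 0.1292 0.1299 [ 0.1 -1.1 13.8] 0.045
-24 -24.0 0.1292 0.1299 [-0.2 -1.1 13.8] 0.032
16.55
```

```bash
python3 turn.py -24 54
```

```text
-21 -21.0 0.1292 0.1299 [-0.4 -1.4 14.1] 0.021
-18 -18.0 0.1292 0.1299 [ 0.1 -1.3 13.6] 0.017
-15 -15.0 0.1291 0.1298 [ 0.1 -0.9 14.3] 0.058
-12 -12.0 0.1292 0.1299 [ 0.5 -0.6 13.3] 0.025
-9 -9.0 0.1291 0.1298 [-0.4 -1.4 14.8] 0.02
-6 -6.0 0.1292 0.1299 [-0.2 -0.7 13.9] 0.041
-3 -3.0 0.1292 0.1299 [ 0.2 -0.6 13.6] 0.022
0 0.0 0.1291 0.1298 [-0.1 -1.5 14.3] 0.07
3 3.0 0.1292 0.1298 [ 0.  -1.  13.7] 0.018
6 6.0 0.1291 0.1298 [-0.  -0.9 14.5] 0.052
9 9.0 0.1292 0.1299 [ 0.1 -0.7 13.9] 0.05
12 12.0 0.1292 0.1298 [-0.3 -1.3 13.9] 0.054
15 15.0 0.1292 0.1298 [-0.4 -0.7 13.6] 0.061
18 18.0 0.1291 0.1298 [-0.3 -0.8 14.1] 0.087
21 21.0 0.1291 0.1299 [ 0.2 -1.  14.2] 0.009
24 24.0 0.1291 0.1299 [ 0.9 -0.5 13.4] -0.263
STOP
21.4167
```

The wrench torque jumped from about 0.05 to -0.26 N·m at 84° (1.47 rad). That is the dead stop, and I won't turn further. Now I lift slowly while watching for resistance.

Run:
```python
from h import *
f0=np.load("f0.npy");xy=np.load("xy.npy");z=float(np.load("z.npy"));R=rot(23)
for zz in (z+.004,.1385,.1415,.1445,.150,.156,.165):
    ctrl.move_l(np.array([*xy,zz]),vel=.03,ori=R); f=F()
    print(f"{zz:.4f} {ctrl.current_tool_pos()[2]:.4f}",(f[:3]-f0).round(1),f[5].round(3),round(ctrl.current_grip_width()*91,1))
    if f[2]-f0[2]<-8: print("STUCK");break
else:
    ctrl.move_l(np.array([*xy,.26]),vel=.12); ctrl.sleep(.2);f=F();print((f[:3]-f0).round(1),ctrl.current_grip_width()*91)
    cv2.imwrite("pics/s2.png",np.hstack([cv2.resize(ctrl.read_camera("scene")[100:300,230:480],None,fx=1.6,fy=1.6),cv2.resize(ctrl.read_camera("wrist")[60:380,80:480],None,fx=1,fy=1)]))
print(ctrl.current_t())
```

```text
0.1331 0.1333 [ 1.9 -0.2  5.3] -0.005 41.7
0.1385 0.1384 [-0.6 -1.4  3.6] 0.003 41.3
0.1415 0.1414 [-0.1 -1.1 -0.5] 0.021 41.1
0.1445 0.1445 [-0.2 -1.2 -0.4] 0.021 41.3
0.1500 0.1501 [-0.  -1.5 -0.6] -0.006 41.0
0.1560 0.1560 [-0.6 -1.2 -0.5] 0.013 41.2
0.1650 0.1650 [-0.2 -0.9 -0.6] 0.018 41.4
[-0.6 -0.7 -0.6] 41.60777338751076
25.4333
```

View pics/s2.png

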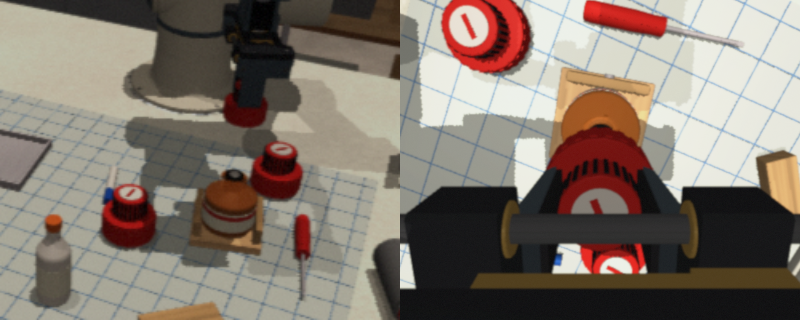

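The cap is in the jaws with its weight felt and the bare neck visible. Next is carrying it to the tray.

Run:
```python
from h import *
c=[.472,-.232]
ctrl.goto(np.array([*c,.24]),rot(23)); 
ctrl.move_l(np.array([*c,.075]),vel=.1); ctrl.sleep(.3); f0=F()
hit=ctrl.move_l(np.array([*c,.034]),vel=.012,contact_N=2.5); z=ctrl.current_tool_pos()
f=F();print(hit,z,(f-f0).round(2),ctrl.current_t())
cv2.imwrite("pics/s3.png",np.hstack([cv2.resize(ctrl.read_camera("scene")[120:280,140:340],None,fx=1.9,fy=1.9),cv2.resize(ctrl.read_camera("wrist")[60:364,80:480],None,fx=1,fy=1)]))
```

```text
True [ 0.472  -0.232   0.0411] [-0.09  0.12  5.04 -0.01 -0.19  0.  ] 31.775
```

View pics/s3.png

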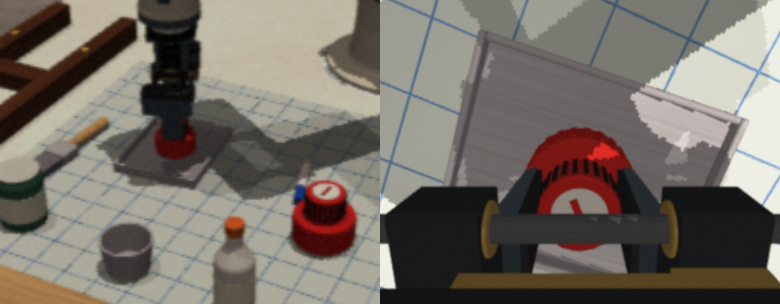

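The cap stands on the tray floor: contact came at 0.0411 against about 0.041 expected. Now release, retreat and check.

Run:
```python
from h import *
p=ctrl.current_tool_pos()
ctrl.move_l(p+[0,0,.0003],vel=.02); ctrl.command_gripper(.6); ctrl.command_gripper(.95); ctrl.sleep(.2)
ctrl.move_l(p+[0,0,.02],vel=.04); ctrl.move_l(p+[0,0,.12],vel=.12)
ctrl.goto(np.array([.42,.02,.30]),rot(23)); ctrl.sleep(.3)
print(ctrl.current_t(),ctrl.current_contact_force())
cv2.imwrite("pics/s4.png",np.hstack([cv2.resize(ctrl.read_camera("scene")[120:300,130:450],None,fx=1.25,fy=1.25),cv2.resize(ctrl.read_camera("top")[100:325,100:460],None,fx=1.1,fy=1)]))
```

```text
36.4583 [-0.6087  0.0988 -0.3274]
```

View pics/s4.png

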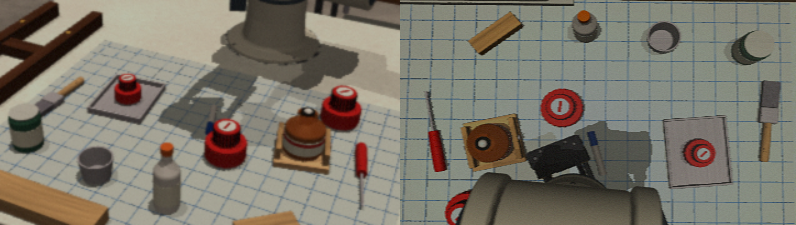

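The cap stands upright inside the tray, the jar is open, the bystanders are where they were, and the arm is clear.

```bash
python3 -c "
from bench import ctrl
ctrl.sign_off(); print(ctrl.current_t())"
```

```text
the job is handed in; nothing more can be done
the job is handed in; nothing more can be done
```

The small red cap is off the jar and standing right way up in the steel tray. I handed the job in at about 36.5 s of the 70 s allowed.

- **Pressing and turning:** I gripped the hub and pressed until the seal felt firm, about 8.6 mm down. I held 13 to 15 N while turning anticlockwise. At 84° the turning load jumped from about 0.05 to -0.26 N·m, which I took as the dead stop, and I turned no further.
- **Possible doubt on the teeth:** the press force never visibly dipped as the clutch teeth dropped in. They probably engaged at once or between readings. The stop and the lift both fit a proper release.
- **Lifting:** the cap came up with only its own weight felt, about 0.6 N, and the picture showed a bare jar neck.
- **Setting down:** it was lowered at 12 mm/s and touched the tray with TCP at 0.0411 m, against about 0.041 m expected. The press was about 5 N before I let go.
- **Last pictures:** the cap is upright inside the tray, the bystanders I could see are where they were, and the gripper is clear of everything. The arm partly hid the nearest look-alike cap in the top view, but the scene view showed it in place.

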